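# Close and start the vial mixer

## Task

Close the vial mixer: set the lid with the yellow bar handle on its open chamber and, pressing only lightly, turn it until its two lugs drop through the notches and the lid sits fully home, then turn it clockwise (seen from above) to its stop, so that the handle lines up with the red marks. Only then press the green start button all the way down and let it go; leave the things standing around where they are.

Things in the scene. Friction and masses are not known exactly. Their poses are not given: they have to be found in the camera images.
- mixer: Vial mixer fixed to the bench, 149 x 112 mm: grey foot, white console at its front (112 mm wide, top at 52 mm, 48 mm deep) with the start button, and behind it an open round blue chamber (outer diameter 92 mm, rim 88 mm above the bench) with a vial inside. Origin: on the bench under the chamber's axis; z up; -x points from the chamber to the start button.
- chamber_mouth (a point): Centre of the chamber's mouth, level with the rim's top. The mouth is a 60 mm bore through a 5 mm thick steel rim lip that two opposite notches cut.
- notch (a point): Middle of one rim notch, 34 mm from the axis, at +55 degrees from the mixer's +x, counter-clockwise seen from above; a white mark lies beside it. The other notch is opposite. Each is 52 degrees wide and reaches out to 38 mm radius. Below the lip the lid's lugs can turn 55 degrees clockwise from the notches, to a fixed stop; counter-clockwise a stop blocks them.
- closed_mark (a point): One of the two red marks on the rim, 42 mm from the axis on the mixer's -x side (the other is on +x). The lid is closed, at its stop, when its handle points to the red marks.
- chamber_lid: Loose bayonet lid, 54 mm high, 0.11 to 0.22 kg, standing handle up. Origin: centre of its underside, z up. Grey plug (54 mm diameter, 0 to 18 mm, tapered foot) with two steel lugs; metal flange (72 mm diameter, 18 to 24 mm) with red marks over the lugs; yellow bar handle. A half turn makes no difference. Resting on the rim lip its origin is 6 mm below the rim; fully home, 18 mm below.
- lug (a point): Outer lower end of one of the lid's two opposite lugs, which point along the lid's +x and -x: 17 mm wide, reaching 33.5 mm from the axis, 6 to 10 mm above the lid's origin. The lugs pass the notches when they point at them within about 8 degrees.
- handle_top (a point): Top centre of the lid's yellow bar handle, which lies along the lid's x, over the lugs: 52 mm long, 14 mm thick (grip it across this), from 24 to 54 mm above the lid's origin.
- start_top (a point): Centre of the top of the green round start button (28 mm diameter) on the mixer's console; it is pressed straight down. It lies 75 mm from the chamber's axis.
- start (a joint): Travel of the start button in m: 0 is out, 0.006 fully down. A spring pushes it back; fully down takes about 5 N.
- roll_bottle_a: Black roll-on bottle, 20 mm diameter, 86 mm high, a bystander; origin at the centre of its underside.
- roll_bottle_b: Another such black roll-on bottle, a bystander; origin at the centre of its underside.
- paper_roll: White roll lying flat, 60 mm diameter, 22 mm high, a bystander; origin at the centre of its underside.
- cream_jar: Small clear jar with a white lid, 43 mm diameter, 58 mm high, a bystander; origin at the centre of its underside.
Things that resemble listed ones, but are neither listed nor needed, are in the scene too. Leave any black look-alike of the chamber_lid alone.

How it is judged:
By the outcome, as a careful person would: the job done as asked, in the order asked, and still so for the second after the job is handed in, with the robot touching nothing.
It also fails if it takes over 51 s, if anything falls off the work surface, if the arm or the gripper's body presses on something with over 40 N, if the wrist force passes 120 N, or if a joint passes its speed limit or range.

## Robot

A 7-joint arm with a two-finger parallel gripper is mounted at the origin on a cart in front of the work surface, level with it; the furniture and walls round the work are solid. World frame = base frame: x ahead of the robot, y to its left, z up, the work surface at z = 0. Lengths are in m, angles in rad, forces in N, time in s.
With the tool pointing down it reaches from about 0.425 to 0.95 m from the base axis. Payload 4.7 kg.
Tool frame: the origin (TCP) lies midway between the tips of the shut fingers; the grasp point (between the pads) lies 19 mm behind it (manip.grip_depth is the distance from the TCP to the grasp point, in m); z points along the fingers, y is the line along which they close (so a half turn about z gives the same grasp; the last joint's range is limited). The gripper opens to 85 mm and grips with 20 to 120 N. Pads are 22 mm wide; open, the fingers measure 114 mm over their backs; the gripper's body (76 mm by 85 mm) begins 54 mm behind the grasp point. The pads swing forward as they close: fully open they stand 13 mm farther back than shut.
Start: joints at [-1.371, 0.469, -0.049, 1.532, 0.024, 1.141, -0.082], TCP at [0.153, 0.657, 0.231] pointing down, gripper open.
Joint ranges: [-2.59, 2.59], [-0.33, 1.99], [-1.39, 1.29], [0.1, 2.45], [-1.04, 4.18], [0.21, 1.99], [-2.66, 2.66]. Speed limits (rad/s): [2.57, 2.57, 3.14, 3.14, 3.14, 3.14, 3.14].

## Interface

Orientations are given as a unit quaternion [x, y, z, w].
In Python, from plant import manip, viewer gives the robot as it stands.
- The arm moves only by the tool step_arm, never from a script. Its arguments are lists of equal length, an entry for each row: "xyz": the shift along the tool's x, y, z in mm, a list of three; "rot": the turn, a rotation vector about the tool's x, y, z in rad, a list of three. A call has 1 to 20 rows; each row shifts and turns the commanded pose from where the row before left it, along the tool's axes as they then stand; what a row does not reach is not made up. A row lasts 1/8 s, in which the tool goes at most 62.5 mm and 10.7 degrees, less where a joint would pass 70% of its speed; a pose out of reach is approached as far as the arm can. A call with a gripper value outside its range is refused whole. "grip" is the closure, from 0 (fully open) to 1 (shut), set as the call begins (left out, the last holds). The fingers move at their own pace and stop on an object; "grip_force" is the grip in N (left out, the last holds). Time passes only in rows, so rows that do not move let the fingers close. It gives the time, the measured TCP pose, the force, the opening and the grip force at its end, in the units of the state.
- manip.state(): the state, without advancing time (a new reading comes with each control period).
- viewer.snapshot(name): name is "scene" or "top" or "wrist"; returns a dict with "frame" (420x560x3 uint8, red, green, blue), "vertical_fov" (degrees; the focal length in pixels is half the picture's height over the tangent of half this angle, whatever the lens; pixels are square), "cx", "cy" (the principal point, pixels), "extrinsics" (4x4, takes a point from camera to world coordinates). Camera axes: x right, y down, z forward; pixel columns grow to the right and rows downward; lengths in m; the calibration is good to about 2 mm. A picture is of the moment at which its call begins. There is no depth.
- manip.hand_in(): hands the job in; it is judged then, once.
The state is a dict: "clock": time; "q": joint angles; "joint_velocities": joint speeds; "effort": joint torques, N m; "position": TCP position; "eef_rot": TCP orientation; "force": force on the tool from outside, world axes, zero at the start; "torque": the same for the moment, N m; "finger_gap": finger opening in m; "grip_force": force on a finger pad.
Only numpy, scipy, OpenCV 4.12 (cv2) and the standard library are available. Lean on these libraries where they do the work, as an engineer would, in place of code of your own. Each camera call takes 0.05 s, during which the arm holds its last target. There are 200 camera calls.

## Working session

There is one attempt and no reset: what is moved stays moved. The work goes in short steps, Python scripts to look and compute and a tool call to move; the robot and the scene stay as the last step left them, time stands still between calls to the robot, and variables do not carry over. Pictures are saved under pics/ and viewed, at most 10 in all, crops included, and the job is handed in when it is done.

Besides the shell and the picture viewer there is one more tool, called as a command line: name --argument value ..., lists and objects as JSON in quotes. step_arm: Moves the arm, as the interface text tells. Its arguments: {"type":"object","properties":{"xyz":{"type":"array","items":{"type":"array","items":{"type":"number"}}},"rot":{"type":"array","items":{"type":"array","items":{"type":"number"}}},"grip":{"type":"number"},"grip_force":{"type":"number"}},"required":["xyz","rot"]}

```bash
ls; mkdir -p pics; cat > h.py <<'E'
import numpy as np, cv2
from plant import manip, viewer
from scipy.spatial.transform import Rotation as R
def snap(n,save=None):
    s=viewer.snapshot(n)
    if save: cv2.imwrite('pics/'+save,s['frame'][:,:,::-1])
    return s
def K(s):
    f=210/np.tan(np.radians(s['vertical_fov'])/2); return f,s['cx'],s['cy']
def ray(s,u,v,z):
    f,cx,cy=K(s);E=np.array(s['extrinsics']);d=E[:3,:3]@np.array([(u-cx)/f,(v-cy)/f,1]);o=E[:3,3]
    return o+d*(z-o[2])/d[2]
def proj(s,p):
    f,cx,cy=K(s);E=np.array(s['extrinsics']);c=E[:3,:3].T@(np.array(p)-E[:3,3]);return c[0]/c[2]*f+cx,c[1]/c[2]*f+cy
E
python3 - <<'E'
from h import *
import pickle
D={}
for n in ['scene','top']:
    D[n]=snap(n,n+'0.png'); print(n,D[n]['vertical_fov'],D[n]['cx'],D[n]['cy'],np.round(D[n]['extrinsics'],3))
pickle.dump(D,open('s0.pkl','wb'))
a=np.hstack([D['scene']['frame'],D['top']['frame']])
print(manip.state())
E
```

```text
pics
scene 54.002773133096014 280.60321975945 207.7145351376002 [[ 0.842 -0.335  0.423  0.139]
 [-0.54  -0.493  0.682 -0.674]
 [-0.02  -0.803 -0.596  0.672]
 [ 0.     0.     0.     1.   ]]
top 55.80473043604023 281.12310238150786 208.1222524793427 [[ 0.029 -0.987  0.158  0.364]
 [-0.999 -0.032 -0.012  0.008]
 [ 0.017 -0.157 -0.987  1.274]
 [ 0.     0.     0.     1.   ]]
{'clock': 0.1, 'q': array([-1.37095589,  0.46935934, -0.04855521,  1.53355261,  0.02412026,
        1.14097343, -0.08228818]), 'joint_velocities': array([ 0.00156738, -0.0024159 , -0.00122186, -0.00266387,  0.00025566,
        0.00083599, -0.0004776 ]), 'effort': array([ 1.48250274e-03, -5.11514962e+01, -4.65495593e-02, -2.38390821e+01,
        1.08549732e-02,  4.36471106e-03,  9.73710542e-06]), 'position': array([0.15295664, 0.65692323, 0.23037646]), 'eef_rot': array([ 1.14114371e-01,  9.93467253e-01, -8.51893876e-04, -5.06827435e-05]), 'force': array([-0.49492328, -0.46950656,  0.02152269]), 'torque': array([-0.0161787 ,  0.0044444 ,  0.00082241]), 'grip_force': 0.0, 'finger_gap': 0.0855698415494822}
```

View pics/top0.png

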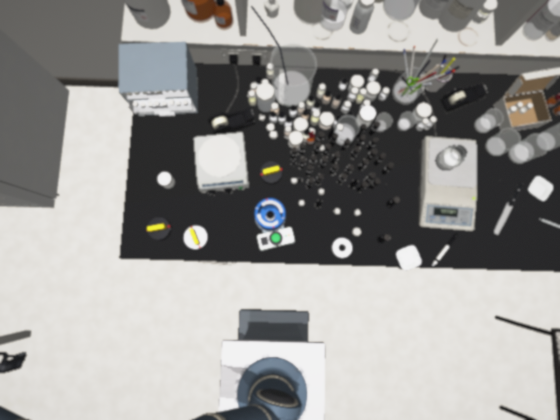

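View pics/scene0.png

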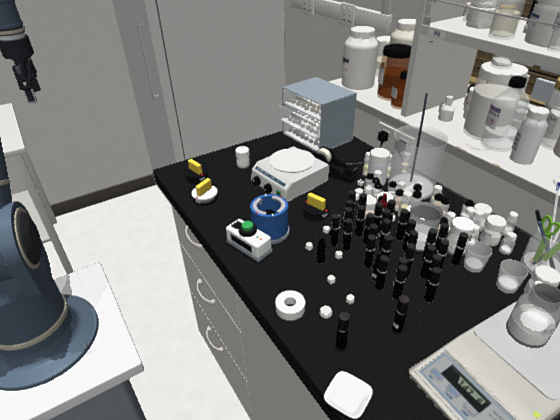

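Candidates for the lid, in the top view: (271,171), (158,228) and (195,237). The first two look dark-flanged, like the black look-alikes. (195,237), which is scene (205,187), has a light metal flange and so fits. I'll confirm this in an enlarged crop.

```bash
python3 - <<'E'
from h import *
import pickle
D=pickle.load(open('s0.pkl','rb'))
a=D['scene']['frame'][145:265,170:340];b=D['top']['frame'][150:260,130:310]
a=cv2.resize(a,(400,282),interpolation=cv2.INTER_CUBIC);b=cv2.resize(b,(400,244),interpolation=cv2.INTER_CUBIC)
a=cv2.resize(D['scene']['frame'][145:265,170:340],(790,558),interpolation=cv2.INTER_CUBIC)
cv2.imwrite('pics/crop1.png',a[:,:,::-1])
def stat(s,m,z,l):
    n,lab,st,ce=cv2.connectedComponentsWithStats(m.astype(np.uint8))
    for i in range(1,n):
        if st[i,4]>12:
            ys,xs=np.where(lab==i); P=np.array([ray(s,x,y,z)[:2] for x,y in zip(xs,ys)])
            w,V=np.linalg.eigh(np.cov(P.T)); print(l,st[i],ce[i].round(1),P.mean(0).round(4),np.degrees(np.arctan2(V[1,1],V[0,1])).round(1),np.sqrt(w).round(4))
for n in ['top','scene']:
    s=D[n];h=cv2.cvtColor(s['frame'],cv2.COLOR_RGB2HSV);H,S,V=h[...,0].astype(int),h[...,1],h[...,2]
    stat(s,(abs(H-27)<6)&(S>140)&(V>90),.054,n+' yel')
    stat(s,(abs(H-68)<15)&(S>120)&(V>60),.058,n+' grn')
    stat(s,(abs(H-110)<10)&(S>150)&(V>60),.088,n+' blue')
E
```

```text
top yel [262 165  18  10 113] [270.8 169.8] [0.6804 0.0286] 108.5 [0.0062 0.0153]
top yel [146 223  20   9 127] [155.5 227.2] [0.487  0.3769] 101.1 [0.0059 0.0166]
top yel [191 230   8  14  48] [194.1 236.4] [0.4623 0.2568] -154.4 [0.0029 0.0131]
top grn [271 233   9   9  65] [275.3 237.3] [0.4669 0.0075] -163.8 [0.0069 0.0072]
top blue [255 202  31  25 195] [270.2 212. ] [0.5405 0.0255] 69.3 [0.011  0.0272]
scene yel [188 159  14  15 141] [194.6 166. ] [0.4795 0.3493] 84.2 [0.0081 0.024 ]
scene yel [195 178  16  18 173] [203.3 186. ] [0.4567 0.2361] 50.4 [0.0095 0.0204]
scene yel [307 192  19  18 223] [315.9 200.5] [0.6692 0.0091] 80.4 [0.0108 0.0191]
scene grn [241 220  13  11 104] [247.1 225.4] [0.4711 0.0149] 58.3 [0.0074 0.0102]
scene blue [ 250  194   38   45 1000] [270.4 217.3] [ 0.5144 -0.0217] 68.7 [0.0217 0.0418]
```

View pics/crop1.png

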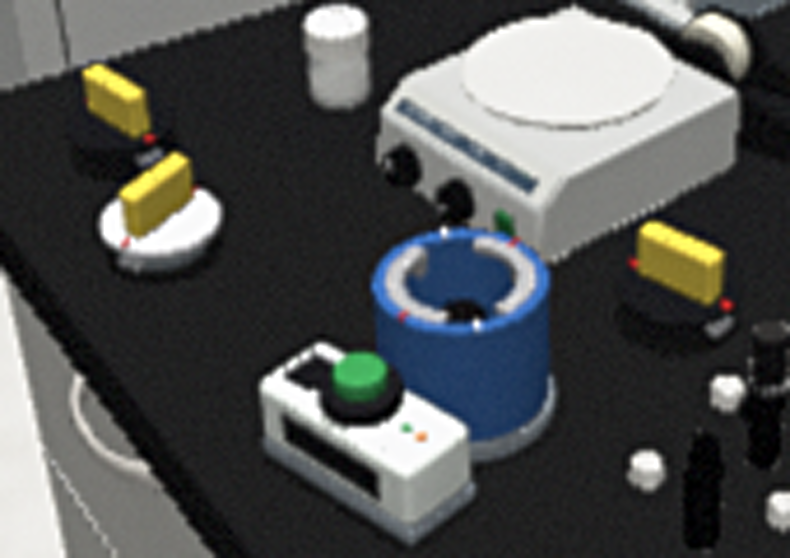

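The crop shows one lid with a light metal flange at crop (160,215), scene (204,191). The lids at (115,120) and (675,290) have black flanges and are decoys. So the target is the one at (0.46, 0.253), handle at about 25°. The mixer chamber is near (0.54, 0.025), yaw about 14°. Moving above the lid.

step_arm --xyz '[[-39, -32, 0], [-39, -32, 0], [-39, -32, 0], [-39, -32, 0], [-39, -32, 0], [-39, -32, 0], [-39, -32, 0], [-39, -32, 0], [-39, -32, 0], [-39, -32, 0], [0, 0, 0], [0, 0, 0], [0, 0, 0], [0, 0, 0], [0, 0, 0], [0, 0, 0], [0, 0, 0]]' --rot '[[0, 0, 0], [0, 0, 0], [0, 0, 0], [0, 0, 0], [0, 0, 0], [0, 0, 0], [0, 0, 0], [0, 0, 0], [0, 0, 0], [0, 0, 0], [0, 0, 0.177], [0, 0, 0.177], [0, 0, 0.177], [0, 0, 0.177], [0, 0, 0.177], [0, 0, 0.177], [0, 0, 0.177]]'

```text
clock: 2.22
position: [0.46, 0.2572, 0.2309]
eef_rot: [0.672, 0.741, -0.0, -0.0]
force: [-0.1, -0.8, -0.6]
finger_gap: 0.0851
grip_force: 0.0
```

step_arm --xyz '[[0, 0, 0], [0, 0, 0], [0, 0, 0], [0, 0, 0], [0, 0, 0], [0, 0, 0], [0, 0, 0], [0, 0, 0]]' --rot '[[0, 0, 0.177], [0, 0, 0.177], [0, 0, 0.177], [0, 0, 0.177], [0, 0, 0.177], [0, 0, 0.177], [0, 0, 0.177], [0, 0, 0]]'

```text
clock: 3.22
position: [0.46, 0.2573, 0.231]
eef_rot: [0.976, 0.217, -0.0, 0.0]
force: [-0.3, -0.1, 0.6]
finger_gap: 0.0855
grip_force: 0.0
```

```bash
python3 - <<'E'
from h import *
import pickle
s=snap('wrist','w1.png');pickle.dump(s,open('w1.pkl','wb'))
print(s['vertical_fov'],s['cx'],s['cy'],np.round(s['extrinsics'],4))
st=manip.state();print(st['clock'],st['position'],st['q'],R.from_quat(st['eef_rot']).as_matrix().round(4),st['force'])
E
```

```text
69.59863016717955 282.740982330234 211.18489096887043 [[ 0.4237 -0.8671 -0.2618  0.5262]
 [-0.9058 -0.4056 -0.1225  0.2893]
 [ 0.      0.2891 -0.9573  0.3746]
 [ 0.      0.      0.      1.    ]]
3.275 [0.46004858 0.25730863 0.23103104] [-1.0364452   0.24233756  0.53598446  1.90733677 -0.14332251  1.03000441
 -1.57193663] [[ 9.056e-01  4.241e-01 -5.000e-04]
 [ 4.241e-01 -9.056e-01 -4.000e-04]
 [-6.000e-04  1.000e-04 -1.000e+00]] [ 0.00489193  0.19046986 -0.0401861 ]
```

View pics/w1.png

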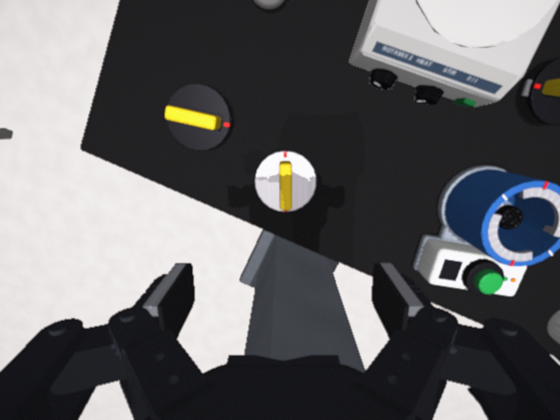

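The wrist view shows the target lid at (286,182) with its red mark at (285,155), and a decoy at (198,117). The mixer rim is at about (525,222), with red marks near (545,186) and (513,262), and the button is at (488,280).

```bash
python3 - <<'E'
from h import *
import pickle
s=pickle.load(open('w1.pkl','rb'));f=s['frame']
h=cv2.cvtColor(f,cv2.COLOR_RGB2HSV);H,S,V=[h[...,i].astype(int) for i in range(3)]
# lid: disc on z=.024 (bright, non-table) + yellow
m=np.zeros(H.shape,bool);m[146:216,250:322]=1
disc=m&(V>75)
n,lab,st,ce=cv2.connectedComponentsWithStats(disc.astype(np.uint8));i=1+np.argmax(st[1:,4])
c=max(cv2.findContours((lab==i).astype(np.uint8),cv2.RETR_EXTERNAL,cv2.CHAIN_APPROX_NONE)[0],key=len)[:,0]
P=np.array([ray(s,x,y,.024)[:2] for x,y in c]);print('lid disc',cv2.minEnclosingCircle((P*1000).astype(np.float32)),st[i])
A=np.c_[2*P,np.ones(len(P))];o=np.linalg.lstsq(A,(P**2).sum(1),rcond=None)[0];print('fit',o[:2],np.sqrt(o[2]+o[:2]@o[:2]))
y=m&(abs(H-27)<7)&(S>130);ys,xs=np.where(y)
for z in(.054,):
    (cx,cy),(w,hh),a=cv2.minAreaRect(np.c_[xs,ys].astype(np.float32));print('yel',cx,cy,w,hh,a,xs.min(),xs.max(),ys.min(),ys.max())
    print(ray(s,286,ys.min(),z),ray(s,286,ys.max(),z))
def comps(m,z,l,mn=3):
    n,lab,st,ce=cv2.connectedComponentsWithStats(m.astype(np.uint8))
    for i in range(1,n):
        if st[i,4]>=mn: print(l,st[i],ce[i].round(1),ray(s,*ce[i],z).round(4))
red=((H<6)|(H>172))&(S>120)&(V>90)
q=red.copy();q[:,:440]=0;q[:,525+35:]=0;comps(q,.088,'red rim')
q=red&m;comps(q,.024,'red lid')
q=(abs(H-68)<15)&(S>120)&(V>60);q[:,:460]=0;comps(q,.058,'green',50)
E
```

```text
lid disc ((464.2352600097656, 257.5393371582031), 37.013179779052734) [ 254  150   63   62 3031]
fit [0.46428256 0.25747526] 0.036267423028196875
yel 285.5 185.5 47.0 11.0 90.0 280 291 162 209
[0.48909546 0.26817691 0.054     ] [0.44228981 0.2461033  0.054     ]
red rim [534  83   8   6  40] [537.   85.6] [0.6473 0.0989 0.088 ]
red rim [543 181   5   8  20] [545.2 184.8] [0.5792 0.0345 0.088 ]
red rim [510 261   4   5  12] [511.7 263.1] [0.4978 0.012  0.088 ]
red lid [284 152   2   5   9] [284.6 154.2] [0.493  0.2715 0.024 ]
green [463  98  13   9  68] [468.6 101.9] [0.6193 0.1304 0.058 ]
green [475 269  32  26 551] [488.3 281.3] [ 0.4641 -0.0069  0.058 ]
```

Lid centre is (0.4643, 0.2575), and the handle at 25.3° already lines up with tool x. Descending to grasp.

step_arm --xyz '[[4, 2, 42], [0, 0, 50], [0, 0, 50], [0, 0, 40], [0, 0, 20], [0, 0, 0]]' --rot '[[0, 0, 0], [0, 0, 0], [0, 0, 0], [0, 0, 0], [0, 0, 0], [0, 0, 0]]'

```text
clock: 4.03
position: [0.4638, 0.2565, 0.0278]
eef_rot: [0.976, 0.217, -0.002, 0.001]
force: [0.5, -0.4, 0.8]
finger_gap: 0.0852
grip_force: 0.0
```

step_arm --xyz '[[0, 0, 0], [0, 0, 0], [0, 0, 0], [0, 0, 0], [0, 0, 0], [0, 0, 0], [0, 0, 0], [0, 0, 0]]' --rot '[[0, 0, 0], [0, 0, 0], [0, 0, 0], [0, 0, 0], [0, 0, 0], [0, 0, 0], [0, 0, 0], [0, 0, 0]]' --grip 1 --grip_force 40

```text
clock: 5.03
position: [0.465, 0.2574, 0.0298]
eef_rot: [0.976, 0.216, 0.0, -0.0]
force: [-0.2, -0.5, 5.7]
finger_gap: 0.0129
grip_force: 45.8
```

step_arm --xyz '[[0, 0, -10], [0, 0, -30], [0, 0, -50], [0, 0, -50], [-10, 38, -30], [-11, 38, 0], [-11, 37, 0], [0, 0, 0], [0, 0, 0]]' --rot '[[0, 0, 0], [0, 0, 0], [0, 0, 0], [0, 0, 0], [0, 0, 0], [0, 0, 0], [0, 0, 0], [0, 0, 0], [0, 0, 0]]'

```text
clock: 6.15
position: [0.483, 0.1417, 0.1992]
eef_rot: [0.976, 0.216, -0.0, -0.0]
force: [-0.8, 0.0, -2.0]
finger_gap: 0.0135
grip_force: 44.8
```

```bash
python3 - <<'E'
from h import *
import pickle
s=snap('wrist','w2.png');pickle.dump(s,open('w2.pkl','wb'))
st=manip.state();print(st['clock'],st['position'],st['q'].round(2),R.from_quat(st['eef_rot']).as_matrix().round(4),st['force'],st['finger_gap'])
for p in [(.5385,.0233,.088),(.5792,.0345,.088),(.4978,.012,.088)]: print(proj(s,p))
E
```

```text
6.2 [0.48295043 0.14229473 0.19911615] [-0.87  0.24  0.6   2.   -0.17  0.95 -1.32] [[ 9.063e-01  4.226e-01 -6.000e-04]
 [ 4.226e-01 -9.063e-01  3.000e-04]
 [-4.000e-04 -5.000e-04 -1.000e+00]] [-0.08093676  0.09091263 -2.35352134] 0.013357744972353031
(np.float64(433.15981247371604), np.float64(207.10964323396402))
(np.float64(448.6927863837003), np.float64(159.31054685858606))
(np.float64(419.0681792602812), np.float64(250.8017290573942))
```

View pics/w2.png

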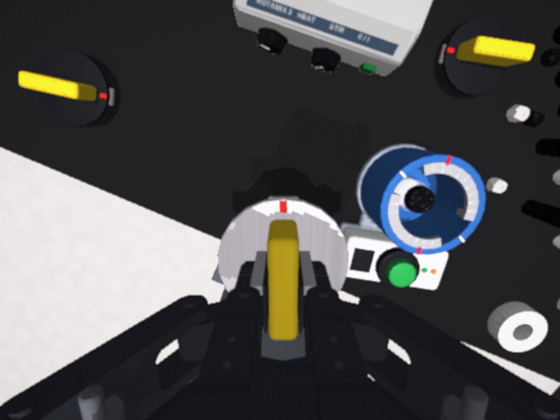

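The lid is held, with its red mark at (283,206). The rim is at (433,204), with red marks at (449,160) and (419,251) and white marks near (404,174) and (462,239). The button is at (402,272).

```bash
python3 - <<'E'
from h import *
import pickle
s=pickle.load(open('w2.pkl','rb'));f=s['frame']
h=cv2.cvtColor(f,cv2.COLOR_RGB2HSV);H,S,V=[h[...,i].astype(int) for i in range(3)]
def comps(m,z,l,mn=4):
    out=[]
    n,lab,st,ce=cv2.connectedComponentsWithStats(m.astype(np.uint8))
    for i in range(1,n):
        if st[i,4]>=mn: p=ray(s,*ce[i],z);out.append(p);print(l,st[i],ce[i].round(1),p.round(4))
    return out
box=np.zeros(H.shape,bool);box[145:262,375:490]=1
red=((H<8)|(H>170))&(S>110)&(V>80)
r=comps(red&box,.088,'red')
blue=box&(abs(H-108)<10)&(S>140)&(V>140)
n,lab,st,ce=cv2.connectedComponentsWithStats(blue.astype(np.uint8));i=1+np.argmax(st[1:,4]);print(st[i])
c=cv2.convexHull(max(cv2.findContours((lab==i).astype(np.uint8),cv2.RETR_EXTERNAL,cv2.CHAIN_APPROX_NONE)[0],key=len))[:,0]
P=np.array([ray(s,x,y,.088)[:2] for x,y in c]);A=np.c_[2*P,np.ones(len(P))];o=np.linalg.lstsq(A,(P**2).sum(1),rcond=None)[0];R0=np.sqrt(o[2]+o[:2]@o[:2]);print('rim',o[:2],R0,np.ptp(np.hypot(*(P-o[:2]).T)))
for p in r: print(np.degrees(np.arctan2(*(p[:2]-o[:2])[::-1])),np.hypot(*(p[:2]-o[:2])))
# white marks: bright low sat at radius ~42
ys,xs=np.where(box&(S<90)&(V>170));W=np.array([ray(s,x,y,.088)[:2] for x,y in zip(xs,ys)])-o[:2]
rr=np.hypot(*W.T);k=(rr>.0395)&(rr<.0445);print(sorted(np.degrees(np.arctan2(W[k,1],W[k,0])).round()))
g=(abs(H-68)<15)&(S>120)&(V>60);g[:245]=0
comps(g&(V>0),.058,'green',50)
q=box*0
l=np.zeros(H.shape,bool);l[190:225,260:310]=1;comps(red&l,manip.state()['position'][2]-.030+.024,'lidred')
E
```

```text
red [446 155   5  10  29] [448.2 159.4] [0.579  0.0349 0.088 ]
red [417 248   4   6  17] [418.6 250.5] [0.4979 0.0126 0.088 ]
[451 156  35  83 661]
rim [0.54242747 0.01981497] 0.04029024185050112 0.0069504471908260965
22.381824069996984 0.03951775924797721
-170.76785022328946 0.04511649281082089
[np.float64(-180.0), np.float64(-180.0), np.float64(-179.0), np.float64(-179.0), np.float64(-179.0), np.float64(-178.0), np.float64(-178.0), np.float64(-177.0), np.float64(-177.0), np.float64(-177.0), np.float64(-176.0), np.float64(-176.0), np.float64(-176.0), np.float64(-176.0), np.float64(-175.0), np.float64(-175.0), np.float64(-174.0), np.float64(-174.0), np.float64(-174.0), np.float64(-173.0), np.float64(-173.0), np.float64(-173.0), np.float64(-172.0), np.float64(-171.0), np.float64(-171.0), np.float64(-170.0), np.float64(-170.0), np.float64(-169.0), np.float64(-168.0), np.float64(-168.0), np.float64(-168.0), np.float64(-167.0), np.float64(-167.0), np.float64(-166.0), np.float64(-166.0), np.float64(-166.0), np.float64(-165.0), np.float64(-165.0), np.float64(-164.0), np.float64(-163.0), np
[... 8183 characters left out ...]
float64(172.0), np.float64(172.0), np.float64(172.0), np.float64(173.0), np.float64(173.0), np.float64(173.0), np.float64(173.0), np.float64(174.0), np.float64(174.0), np.float64(174.0), np.float64(174.0), np.float64(175.0), np.float64(175.0), np.float64(175.0), np.float64(176.0), np.float64(176.0), np.float64(176.0), np.float64(176.0), np.float64(177.0), np.float64(177.0), np.float64(177.0), np.float64(177.0), np.float64(178.0), np.float64(178.0), np.float64(178.0), np.float64(179.0), np.float64(179.0), np.float64(179.0), np.float64(180.0), np.float64(180.0)]
green [386 259  31  29 674] [400.9 272.8] [ 0.4623 -0.0033  0.058 ]
lidred [280 201   7  12  78] [282.9 206.2] [0.5107 0.1556 0.1931]
```

Mixer axis is (0.5385, 0.0237) and its yaw 15.4°, so the notch lies at 70.4°. Moving over the mouth, turning 45° CCW and lowering to just above the rim.

step_arm --xyz '[[0, 33, 0], [1, 33, 0], [0, 32, 0], [0, 32, 0], [0, 0, 0], [0, 0, 0], [0, 0, 0], [0, 0, 0], [0, 0, 0], [0, 0, 25], [0, 0, 25], [0, 0, 20], [0, 0, 5], [0, 0, 0], [0, 0, 0]]' --rot '[[0, 0, 0], [0, 0, 0], [0, 0, 0], [0, 0, 0], [0, 0, -0.157], [0, 0, -0.157], [0, 0, -0.157], [0, 0, -0.157], [0, 0, -0.157], [0, 0, 0], [0, 0, 0], [0, 0, 0], [0, 0, 0], [0, 0, 0], [0, 0, 0]]'

```text
clock: 8.07
position: [0.5398, 0.0241, 0.1251]
eef_rot: [0.82, 0.573, 0.001, 0.0]
force: [-1.0, -0.2, -2.5]
finger_gap: 0.0135
grip_force: 44.6
```

```bash
python3 - <<'E'
from h import *
import pickle
s=snap('wrist','w3.png');pickle.dump(s,open('w3.pkl','wb'))
st=manip.state();print(st['clock'],st['position'],st['q'].round(2),R.from_quat(st['eef_rot']).as_matrix().round(4),st['force'],st['finger_gap'])
E
```

```text
8.125 [0.53968401 0.02398502 0.12511676] [-0.47  0.39  0.44  1.98 -0.23  0.81 -0.25] [[ 3.435e-01  9.391e-01  1.600e-03]
 [ 9.391e-01 -3.435e-01  4.000e-04]
 [ 1.000e-03  1.400e-03 -1.000e+00]] [-0.18509326  0.332229   -1.95542163] 0.013117792220183434
```

View pics/w3.png

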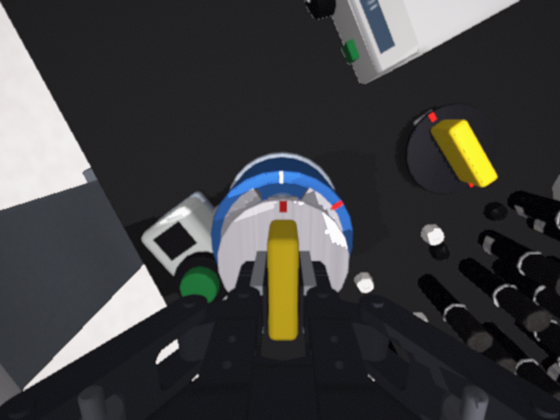

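The white notch mark at (281,177) lines up with the lid's red mark at (283,206), and the lid is centred in the blue rim. Lowering gently, with a 1 mm correction in y.

step_arm --xyz '[[0, -1, 4], [0, 0, 3], [0, 0, 3], [0, 0, 2], [0, 0, 1], [0, 0, 0], [0, 0, 0]]' --rot '[[0, 0, 0], [0, 0, 0], [0, 0, 0], [0, 0, 0], [0, 0, 0], [0, 0, 0], [0, 0, 0]]'

```text
clock: 9.0
position: [0.5382, 0.0241, 0.1114]
eef_rot: [0.82, 0.573, 0.0, 0.0]
force: [-0.5, -0.3, -2.7]
finger_gap: 0.0129
grip_force: 44.7
```

step_arm --xyz '[[0, 0, 1], [0, 0, 1], [0, 0, 1], [0, 0, 0]]' --rot '[[0, 0, 0], [0, 0, 0], [0, 0, 0], [0, 0, 0]]'

```text
clock: 9.5
position: [0.538, 0.0241, 0.1081]
eef_rot: [0.82, 0.573, -0.0, -0.0]
force: [-0.6, 0.8, -1.2]
finger_gap: 0.0131
grip_force: 44.7
```

step_arm --xyz '[[0, 0, 1], [0, 0, 1], [0, 0, 1], [0, 0, 1], [0, 0, 0]]' --rot '[[0, 0, 0], [0, 0, 0], [0, 0, 0], [0, 0, 0], [0, 0, 0]]'

```text
clock: 10.12
position: [0.538, 0.0241, 0.1042]
eef_rot: [0.82, 0.573, -0.0, -0.0]
force: [0.6, 0.5, -2.8]
finger_gap: 0.0134
grip_force: 44.7
```

step_arm --xyz '[[0, 0, 1], [0, 0, 1], [0, 0, 1], [0, 0, 1], [0, 0, 0]]' --rot '[[0, 0, 0], [0, 0, 0], [0, 0, 0], [0, 0, 0], [0, 0, 0]]'

```text
clock: 10.75
position: [0.538, 0.0241, 0.1002]
eef_rot: [0.82, 0.573, -0.0, -0.0]
force: [0.1, -0.7, -1.4]
finger_gap: 0.013
grip_force: 44.7
```

step_arm --xyz '[[0, 0, 0.5], [0, 0, 0.5], [0, 0, 0]]' --rot '[[0, 0, 0], [0, 0, 0], [0, 0, 0]]'

```text
clock: 11.12
position: [0.5382, 0.0241, 0.0998]
eef_rot: [0.82, 0.573, 0.0, -0.0]
force: [-2.5, -0.0, 4.1]
finger_gap: 0.0133
grip_force: 45.7
```

Home: z is 0.0998 as expected, with light contact. Turning clockwise.

step_arm --xyz '[[0, 0, 0], [0, 0, 0], [0, 0, 0], [0, 0, 0], [0, 0, 0], [0, 0, 0], [0, 0, 0], [0, 0, 0], [0, 0, 0], [0, 0, 0], [0, 0, 0]]' --rot '[[0, 0, 0.09], [0, 0, 0.09], [0, 0, 0.09], [0, 0, 0.09], [0, 0, 0.09], [0, 0, 0.09], [0, 0, 0.09], [0, 0, 0.09], [0, 0, 0.09], [0, 0, 0.09], [0, 0, 0]]'

```text
clock: 12.5
position: [0.5387, 0.0241, 0.0998]
eef_rot: [0.987, 0.159, 0.001, 0.0]
force: [-0.1, -0.5, 3.6]
finger_gap: 0.0131
grip_force: 45.7
```

```bash
python3 -c "
from h import *
st=manip.state();print(st['position'],st['force'],st['torque'],st['q'].round(2),R.from_quat(st['eef_rot']).as_matrix()[:2,0], np.degrees(np.arctan2(*R.from_quat(st['eef_rot']).as_matrix()[:2,0][::-1])))"
```

```text
[0.53868308 0.02412047 0.09980296] [-0.10532418 -0.47602774  3.64904527] [ 0.1216828   0.22517616 -0.10001723] [-0.63  0.47  0.66  2.01 -0.41  0.79 -0.98] [0.94926753 0.31446726] 18.32866998535121
```

step_arm --xyz '[[0, 0, 0], [0, 0, 0], [0, 0, 0], [0, 0, 0]]' --rot '[[0, 0, 0.03], [0, 0, 0.03], [0, 0, 0.02], [0, 0, 0]]'

```text
clock: 13.0
position: [0.5386, 0.0235, 0.0998]
eef_rot: [0.993, 0.121, 0.0, 0.001]
force: [-1.8, -1.3, 5.6]
finger_gap: 0.0133
grip_force: 47.0
```

```bash
python3 -c "
from h import *
st=manip.state();print(st['position'],st['force'],st['torque'],np.degrees(np.arctan2(*R.from_quat(st['eef_rot']).as_matrix()[:2,0][::-1])))"
```

```text
[0.53860991 0.02353735 0.09979804] [-1.76783485 -1.25021083  5.63377632] [-0.17588221  0.27509781  0.63205846] 13.894594220635893
```

step_arm --xyz '[[0, 0, 0], [0, 0, 0]]' --rot '[[0, 0, 0.03], [0, 0, 0]]'

```text
clock: 13.25
position: [0.5386, 0.0236, 0.0998]
eef_rot: [0.994, 0.107, 0.0, 0.001]
force: [-0.3, -2.0, 5.3]
finger_gap: 0.0131
grip_force: 53.5
```

```bash
python3 -c "
from h import *
st=manip.state();print(st['position'],st['force'],st['torque'],np.degrees(np.arctan2(*R.from_quat(st['eef_rot']).as_matrix()[:2,0][::-1])))
snap('wrist','w4.png')"
```

```text
[0.53860136 0.02357639 0.0998309 ] [-0.29911715 -1.98136585  5.25415209] [-0.22854033  0.25386302  1.15570876] 12.310862637357918
```

View pics/w4.png

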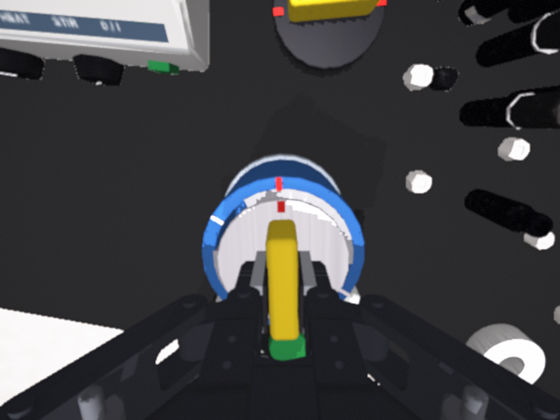

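The rim's red mark (279,184) and the lid's red mark (281,207) line up. Torque has risen at the stop, so the lid is closed. Opening and rising.

step_arm --xyz '[[0, 0, 0], [0, 0, 0], [0, 0, 0], [0, 0, 0], [0, 0, 0], [0, 0, 0]]' --rot '[[0, 0, -0.03], [0, 0, 0], [0, 0, 0], [0, 0, 0], [0, 0, 0], [0, 0, 0]]' --grip 0

```text
clock: 14.05
position: [0.5381, 0.0241, 0.0993]
eef_rot: [0.993, 0.12, -0.0, -0.0]
force: [-0.7, 0.1, 0.7]
finger_gap: 0.0856
grip_force: 0.0
```

step_arm --xyz '[[0, 0, -10], [0, 0, -30], [0, 0, -40], [0, 0, -40], [0, 0, 0]]' --rot '[[0, 0, 0], [0, 0, 0], [0, 0, 0], [0, 0, 0], [0, 0, 0]]'

```text
clock: 14.68
position: [0.5403, 0.0238, 0.2229]
eef_rot: [0.993, 0.119, 0.004, -0.001]
force: [0.4, -0.7, -0.4]
finger_gap: 0.0854
grip_force: 0.0
```

```bash
python3 - <<'E'
from h import *
import pickle
s=snap('wrist','w5.png');pickle.dump(s,open('w5.pkl','wb'))
st=manip.state();print(st['clock'],st['position'],st['q'].round(2),R.from_quat(st['eef_rot']).as_matrix().round(4),st['force'],st['finger_gap'])
E
```

```text
14.725 [0.53886403 0.02412374 0.22090239] [-0.76  0.31  0.79  1.9  -0.26  1.03 -1.18] [[ 9.714e-01  2.376e-01  3.200e-03]
 [ 2.376e-01 -9.714e-01  1.500e-03]
 [ 3.400e-03 -7.000e-04 -1.000e+00]] [-0.95014724  0.50662641 -0.78049427] 0.08533237529146018
```

View pics/w5.png

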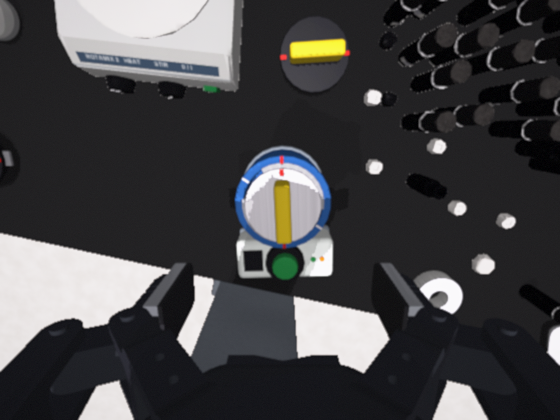

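The lid is home, with its handle lined up with the rim marks at (281,160) and (284,246). The button is at (286,264). Next I'll shut the fingers and go to the button.

```bash
python3 - <<'E'
from h import *
import pickle
s=pickle.load(open('w5.pkl','rb'));f=s['frame']
h=cv2.cvtColor(f,cv2.COLOR_RGB2HSV);H,S,V=[h[...,i].astype(int) for i in range(3)]
g=(abs(H-68)<18)&(S>90)&(V>40);g[:240]=0;g[:,:265]=0;g[:,305:]=0
ys,xs=np.where(g);print(len(xs),xs.min(),xs.max(),ys.min(),ys.max())
b=ray(s,(xs.min()+xs.max())/2,ys.max()-(xs.max()-xs.min())/2,.062);print(b,proj(s,(.4662,.0038,.062)))
st=manip.state();M=R.from_quat(st['eef_rot']).as_matrix()
r=((H<8)|(H>170))&(S>110)&(V>80);r[:,:260]=0;r[:,310:]=0;r[:140]=0
n,l,q,c=cv2.connectedComponentsWithStats(r.astype(np.uint8))
for i in range(1,n):
  if q[i,4]>4: print(c[i],q[i,4],ray(s,*c[i],.088),ray(s,*c[i],.094))
t=np.array([.4662,.0038,.08])-.003*np.array([.964,.266,0]);print(t,(M.T@(t-st['position'])*1000).round(1))
E
```

```text
587 272 298 253 279
[0.46217021 0.00312709 0.062     ] (np.float64(285.28280508111305), np.float64(262.657696153098))
[281.09090909 159.5       ] 22 [0.57822993 0.0356737  0.088     ] [0.57891598 0.03580633 0.094     ]
[281.26315789 172.47368421] 19 [0.56666306 0.03269636 0.088     ] [0.56759778 0.032893   0.094     ]
[283.92857143 246.07142857] 14 [0.49574081 0.01270414 0.088     ] [0.49820027 0.01333059 0.094     ]
[0.463308 0.003002 0.08    ] [-78.9   2.7 140.6]
```

step_arm --xyz '[[-27, 1, 0], [-26, 1, 0], [-26, 1, 0], [0, 0, 0], [0, 0, 0], [0, 0, 0], [0, 0, 40], [0, 0, 40], [0, 0, 40], [0, 0, 15], [0, 0, 0], [0, 0, 0]]' --rot '[[0, 0, 0], [0, 0, 0], [0, 0, 0], [0, 0, 0], [0, 0, 0], [0, 0, 0], [0, 0, 0], [0, 0, 0], [0, 0, 0], [0, 0, 0], [0, 0, 0], [0, 0, 0]]' --grip 1 --grip_force 20

```text
clock: 16.23
position: [0.4633, 0.0024, 0.0854]
eef_rot: [0.993, 0.12, 0.001, -0.0]
force: [-0.2, -0.1, 0.8]
finger_gap: -0.0003
grip_force: 0.0
```

step_arm --xyz '[[0, 0, 8], [0, 0, 6], [0, 0, 4], [0, 0, 0]]' --rot '[[0, 0, 0], [0, 0, 0], [0, 0, 0], [0, 0, 0]]'

```text
clock: 16.73
position: [0.4629, 0.0028, 0.0678]
eef_rot: [0.993, 0.12, 0.0, -0.001]
force: [-4.0, 1.9, 20.1]
finger_gap: -0.0001
grip_force: 10.2
```

20 N is well above the 5 N spring, so the button is bottomed; the rays put its top at about z 0.073. I'll rise in small steps to confirm the spring travel.

step_arm --xyz '[[0, 0, -1], [0, 0, 0]]' --rot '[[0, 0, 0], [0, 0, 0]]'

```text
clock: 16.98
position: [0.4628, 0.0028, 0.068]
eef_rot: [0.993, 0.12, 0.001, -0.001]
force: [-1.2, 1.1, 8.7]
finger_gap: 0.0
grip_force: 4.5
```

step_arm --xyz '[[0, 0, -2.5], [0, 0, 0]]' --rot '[[0, 0, 0], [0, 0, 0]]'

```text
clock: 17.23
position: [0.4628, 0.0027, 0.0701]
eef_rot: [0.993, 0.12, 0.001, -0.0]
force: [0.9, 1.0, 4.1]
finger_gap: -0.0001
grip_force: 1.8
```

step_arm --xyz '[[0, 0, -3], [0, 0, 0]]' --rot '[[0, 0, 0], [0, 0, 0]]'

```text
clock: 17.48
position: [0.4623, 0.0023, 0.0729]
eef_rot: [0.993, 0.12, 0.0, 0.0]
force: [0.1, 0.6, 2.2]
finger_gap: -0.0001
grip_force: 1.0
```

The force falls like the spring's (8.7, 4.1, 2.2 N), so the press was full. Retreating and checking.

step_arm --xyz '[[0, 0, -10], [0, 0, -40], [0, 0, -50], [0, 0, -50], [0, 0, 0], [0, 0, 0]]' --rot '[[0, 0, 0], [0, 0, 0], [0, 0, 0], [0, 0, 0], [0, 0, 0], [0, 0, 0]]'

```text
clock: 18.23
position: [0.461, 0.0024, 0.2223]
eef_rot: [0.993, 0.12, -0.001, -0.0]
force: [-0.4, 0.6, -0.1]
finger_gap: 0.0001
grip_force: 0.0
```

```bash
python3 - <<'E'
from h import *
snap('wrist','w6.png');s=snap('scene');cv2.imwrite('pics/e.png',cv2.resize(s['frame'][145:265,170:340],(510,360),interpolation=cv2.INTER_CUBIC)[:,:,::-1])
a=cv2.imread('pics/w6.png')[:,:];b=cv2.imread('pics/e.png');b=cv2.resize(b,(400,282));a=cv2.resize(a,(400,300))
cv2.imwrite('pics/f.png',np.hstack([a,cv2.copyMakeBorder(b,0,18,0,0,cv2.BORDER_CONSTANT)]))
E
```

```text
(no output)
```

View pics/f.png

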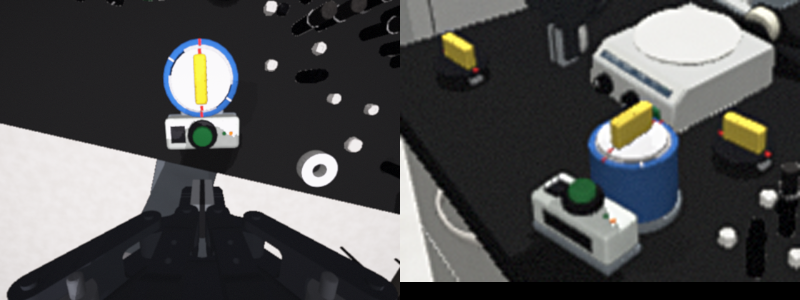

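The lid is seated flush, its handle (200,80) in line with the red marks at (200,43) and (201,112). The button is back out at (202,136).

```bash
python3 -c "
from plant import manip
print(manip.hand_in())"
```

```text
the job is handed in; nothing more can be done
None
```

I set the lid home in the chamber and turned it clockwise to its stop, handle on the red marks; then I pressed the start button fully down and released it, and handed the job in at about 18 s without touching the bystanders (no verdict was returned).

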